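# Load the potato hopper and lay its retaining bar

## Task

Carry the tray of potatoes to the steel feed hopper and tip all four potatoes into it, then set the empty tray back down upright on the table. With the potatoes in, lay the retaining bar, grip plate up, across the hopper so that it rests centred and level in both forks. Lower the tray and the bar rather than dropping them, and leave the other kitchen things where they are.

Things in the scene. Friction and masses are not known exactly. Their poses are not given: they have to be found in the camera images.
- hopper: stainless feed hopper, open square box fixed to the table. Origin: centre of its underside, z up. Outside 168 x 168 mm, walls 4, rim 100 mm high, inner floor at 16 mm. Midway along its +x and -x faces stands a dark steel fork, a plate 8 mm thick (outer face 92 mm from centre): level seat 104 mm above the table, prongs to 130 mm, 27 mm apart at the seat flaring to 47 mm at the top
- hopper_mouth (a point): centre of the hopper's mouth, at rim height (100 mm above the table)
- hopper_seat (a point): point midway between the two forks at the height of their seats (104 mm above the table); its axes are the hopper's; the bar's underside centre belongs here, with the bar along x (either way round)
- tray: loose sheet-steel tray, 207 mm long (x), 142 wide over the handle (y), about 0.32 kg, holding four potatoes. Origin: under its middle, z up. Walls 50 mm high at both sides (inside width 124) and at the back (x = 101 mm); no wall at the front (-x), where the 4 mm floor slopes up 20 degrees from x = -55 mm to the pouring lip. A rigid handle bridges it crosswise at x = 15 mm
- tray_handle (a point): middle of the tray's handle bar: a bar 142 mm long along the tray's y, 16 mm thick in x, 20 mm high, at (15, 0, 100) mm in the tray frame; pinch it from above, fingers closing along the tray's x
- tray_lip (a point): middle of the pouring lip's edge, 132 mm wide over the side walls, at (-106, 0, 22) mm in the tray frame
- bar: loose dark steel retaining bar, 200 (x) x 20 (y) x 10 (z) mm, 0.34 kg, lying on the table. Origin: centre of its underside. On its middle stands an upright grip plate 60 long (x), 12 thick (y), its top 43 mm above the bar's underside
- bar_grip (a point): point to pinch on the grip plate, 28 mm above the bar's underside; fingers close along the bar's y
- potato1: potato, brown, rounded, 64 mm long, 50 mm wide, 40 mm thick, about 85 g, in the tray; origin at its centre
- potato2: potato, brown, rounded, 60 mm long, 49 mm wide, 40 mm thick, about 85 g, in the tray; origin at its centre
- potato3: potato, brown, rounded, 66 mm long, 52 mm wide, 40 mm thick, about 85 g, in the tray; origin at its centre
- potato4: potato, brown, rounded, 62 mm long, 50 mm wide, 40 mm thick, about 85 g, in the tray; origin at its centre
- jar: bystander: glass spice jar with steel cap, 54 mm across, 90 mm high; origin at its underside
- spoon: bystander: wooden spoon, 240 mm long, lying; origin at its underside
- bowl: bystander: small steel bowl, 140 mm across, 55 mm high; origin at its underside
- cutter: bystander: round steel block cutter, 70 mm across, 45 mm high; origin at its underside
- turner: bystander: wood-handled turner, 260 mm long, lying; origin at its underside
- board: bystander: small wooden board 220 x 120 x 16 mm; origin at its underside
There are look-alikes about, which are no part of the job. Leave any green or pink look-alike of the potato3 alone.

How it is judged:
By the outcome, as a careful person would: the job done as asked, in the order asked, and still so for the second after the job is handed in, with the robot touching nothing.
It also fails if it takes over 72 s, if anything falls off the work surface, if the arm or the gripper's body presses on something with over 40 N, if the wrist force passes 120 N, or if a joint passes its speed limit or range.

## Robot

A 6-joint arm with a two-finger parallel gripper is mounted at the origin on the work surface. World frame = base frame: x ahead of the robot, y to its left, z up, the work surface at z = 0. Lengths are in m, angles in rad, forces in N, time in s.
With the tool pointing down it reaches from about 0.3 to 0.775 m from the base axis. Payload 14.6 kg.
Tool frame: the origin (TCP) lies midway between the tips of the shut fingers; the grasp point (between the pads) lies 19 mm behind it (tcp_to_grasp is the distance from the TCP to the grasp point, in m); z points along the fingers, y is the line along which they close (so a half turn about z gives the same grasp; the last joint's range is limited). The gripper opens to 94 mm and grips with 3 to 60 N. Pads are 16 mm wide; open, the fingers measure 119 mm over their backs; the gripper's body (75 mm by 177 mm) begins 78 mm behind the grasp point.
Start: joints at [-1.233, 0.3, 1.521, -0, 1.321, -0.067], TCP at [0.217, -0.506, 0.205] pointing down, gripper open.
Joint ranges: [-3.03, 3.03], [-0.79, 2.21], [0.23, 2.52], [-1.04, 4.18], [0, 3.07], [-2.55, 2.55]. Speed limits (rad/s): [2.22, 2.22, 2.57, 3.14, 3.14, 3.14].

## Interface

Orientations are given as [roll, pitch, yaw] about the fixed x, y, z axes, in that order (R = Rz(yaw) Ry(pitch) Rx(roll)).
In Python, from station import * gives the robot as it stands.
- The arm moves only by the tool send_rows, never from a script. Its argument "motion" is a list of rows, each a list of 3 entries, a list of its own where there are three numbers: the shift along the tool's x, y, z in units of 0.03 m (1.0 is 0.03 m), then the turn, a rotation vector about the tool's x, y, z in units of 0.12 rad (1.0 is 0.12 rad), then the opening, from -1 (shut) to 1 (fully open). In form: [[[x, y, z], [rx, ry, rz], grip], ...]. A call has 1 to 12 rows; each row shifts and turns the commanded pose from where the row before left it, along the tool's axes as they then stand; what a row does not reach is not made up. A row lasts 1/10 s, in which the tool goes at most 50 mm and 8.59 degrees, less where a joint would pass 70% of its speed; a pose out of reach is approached as far as the arm can. A call with a number of a shift or a turn outside -1 to 1 is refused whole. A call with a gripper value outside its range is refused whole. The fingers move at their own pace and stop on an object; "squeeze" is the grip in N (left out, the last holds). Time passes only in rows, so rows that do not move let the fingers close. It gives the time, the measured TCP pose, the force, the opening and the grip force at its end, in the units of the state.
- get_obs(): the state, without advancing time (a new reading comes with each control period).
- camera(name): name is "scene" or "top" or "wrist"; returns a dict with "pixels" (420x560x3 uint8, red, green, blue), "depth" (420x560 float32, m along the optical axis (not along the pixel's ray), 0 where there is no reading), "fx", "fy", "cx", "cy" (pixels), "rvec" (rotation vector, rad) and "tvec" (3), from world to camera coordinates, as OpenCV has them. Camera axes: x right, y down, z forward; pixel columns grow to the right and rows downward; lengths in m; the calibration is good to about 2 mm. A picture is of the moment at which its call begins.
- hand_in(): hands the job in; it is judged then, once.
The state is a dict: "time_s": time; "qpos": joint angles; "joint_vel": joint speeds; "tau": joint torques, N m; "ee_pos": TCP position; "eef_rot": TCP orientation; "force": force on the tool from outside, world axes, zero at the start; "moment": the same for the moment, N m; "grip_width": finger opening in m; "grip_force": force on a finger pad.
Only numpy, scipy, OpenCV 4.12 (cv2) and the standard library are available. Lean on these libraries where they do the work, as an engineer would, in place of code of your own. Each camera call takes 0.05 s, during which the arm holds its last target. There are 200 camera calls.

## Working session

There is one attempt and no reset: what is moved stays moved. The work goes in short steps, Python scripts to look and compute and a tool call to move; the robot and the scene stay as the last step left them, time stands still between calls to the robot, and variables do not carry over. Pictures are saved under pics/ and viewed, at most 10 in all, crops included, and the job is handed in when it is done.

Besides the shell and the picture viewer there is one more tool, called after ">>>" as a command line: name --argument value ..., lists and objects as JSON in quotes. send_rows: Moves the arm, as the interface text tells. Its arguments: {"type":"object","properties":{"motion":{"type":"array"},"squeeze":{"type":"number"}},"required":["motion"]}

```bash
ls; mkdir -p pics; cat > h.py <<'E'
from station import *
import numpy as np, cv2
from scipy.spatial.transform import Rotation as R
def cloud(c):
    d=c["depth"];v,u=np.mgrid[:420,:560]
    P=np.stack([(u-c["cx"])/c["fx"]*d,(v-c["cy"])/c["fy"]*d,d],-1)
    M=cv2.Rodrigues(np.array(c["rvec"],float))[0]
    W=(P-np.array(c["tvec"]).ravel())@M
    W[d==0]=np.nan
    return W
E
python3 - <<'E'
from h import *
for n in("top","scene"):
    c=camera(n); np.savez(f"{n}.npz",**{k:np.array(v) for k,v in c.items()}); cv2.imwrite(f"pics/{n}0.png",c["pixels"][...,::-1])
o=get_obs();print(o)
E
```

```text
pics
{'time_s': 0.1, 'qpos': array([-1.23257029e+00,  3.00388014e-01,  1.52150532e+00,  1.77081832e-06,
        1.32068122e+00, -6.66306831e-02]), 'joint_vel': array([ 0.00051141, -0.00192343, -0.00207922, -0.00164389,  0.00023944,
        0.00078486]), 'tau': array([ 1.55457914e-03, -5.32649946e+01, -3.53286195e+01,  7.10146339e-02,
        2.34560575e-02, -6.10813800e-05]), 'ee_pos': array([ 0.21654533, -0.50533239,  0.20496395]), 'eef_rot': array([-3.14061304e+00, -6.70879095e-05,  4.04856250e-01]), 'force': array([-0.82899111,  0.68791277, -0.76404416]), 'moment': array([-0.0690312 ,  0.0132922 ,  0.01948677]), 'grip_force': 0.0, 'grip_width': 0.09366168570416505}
```

View pics/top0.png

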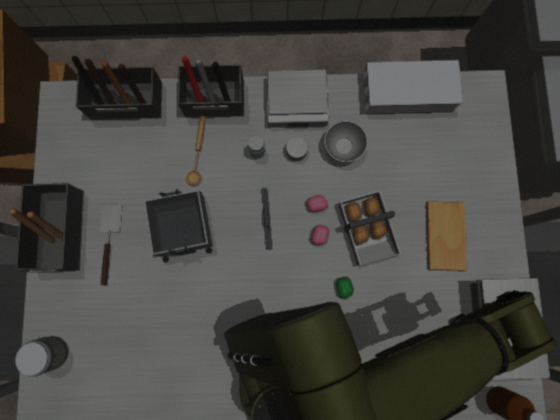

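View pics/scene0.png

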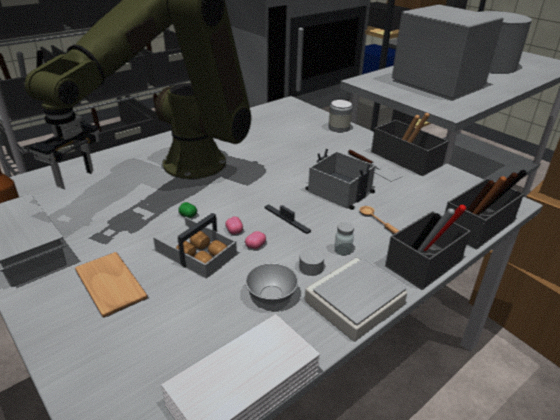

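Pictures show: tray with four brown potatoes at top (368,228), hopper with forks (178,224), bar (267,218). Possible mix-ups: pink potatoes (317,203) and (320,235) and green (345,288) against the brown ones in the tray (360,222); dark caddies (50,228), (120,92), (210,90) against the hopper, which is the one with forks and feet. I'll check the choice in a close crop and measure.

```bash
cat > m.py <<'E'
from h import *
c=dict(np.load("top.npz"));W=cloud(c);im=c["pixels"]
cr=im[170:285,130:410];cv2.imwrite("pics/crop.png",cv2.convertScaleAbs(cv2.resize(cr,None,fx=2.8,fy=2.8,interpolation=cv2.INTER_CUBIC)[...,::-1],alpha=1.8))
u0=[(245,215),(410,370)]
print("cam",-cv2.Rodrigues(c["rvec"])[0].T@c["tvec"].ravel(), c["fx"])
print("table z",[W[p].round(4) for p in [(280,290),(150,400),(300,120)]])
def rect(name,box,zlo,zhi):
    r0,r1,c0,c1=box;Q=W[r0:r1,c0:c1].reshape(-1,3);Q=Q[(Q[:,2]>zlo)&(Q[:,2]<zhi)]
    (a,s,t)=cv2.minAreaRect(Q[:,:2].astype(np.float32))
    print(name,len(Q),"c",np.round(a,4),"s",np.round(s,4),"ang",round(t,1),"z",np.percentile(Q[:,2],[5,50,95]).round(4),"mean",Q.mean(0).round(4))
rect("handle",(190,275,330,410),.085,.125)
rect("traywalls",(180,275,330,410),.042,.06)
rect("trayall",(180,275,330,410),.012,.06)
rect("hop rim",(180,270,140,220),.09,.106)
rect("forkA",(180,205,150,190),.11,.14)
rect("forkB",(240,270,160,200),.11,.14)
rect("bar",(180,255,255,280),.005,.06)
rect("bargrip",(180,255,255,280),.03,.06)
E
python3 m.py
```

```text
cam [ 0.30667708 -0.00386073  1.40860694] 438.9380488734332
table z [array([ 0.3215, -0.0419, -0.    ]), array([ 0.74  , -0.4215, -0.0009]), array([0.273 , 0.4937, 0.0036])]
handle 278 c [ 0.4941 -0.2901] s [0.0166 0.1425] ang 14.4 z [0.1004 0.1095 0.1145] mean [ 0.4929 -0.2885  0.1089]
traywalls 629 c [ 0.4785 -0.2938] s [0.2051 0.142 ] ang 13.7 z [0.0423 0.0461 0.0535] mean [ 0.4979 -0.2901  0.0469]
trayall 2018 c [ 0.4858 -0.2976] s [0.2349 0.1535] ang 11.2 z [0.0148 0.0374 0.051 ] mean [ 0.4766 -0.2949  0.0346]
hop rim 473 c [0.502 0.3  ] s [0.1847 0.1693] ang 10.3 z [0.0918 0.0995 0.1047] mean [0.5071 0.3041 0.099 ]
forkA 27 c [0.5878 0.3157] s [0.0075 0.0559] ang 11.2 z [0.1122 0.123  0.1324] mean [0.5873 0.319  0.1231]
forkB 26 c [0.4156 0.2845] s [0.0073 0.0556] ang 8.8 z [0.1108 0.1241 0.1322] mean [0.4153 0.2873 0.1227]
bar 434 c [0.5309 0.0266] s [0.0782 0.2327] ang 88.5 z [0.0054 0.0101 0.0442] mean [0.52   0.0269 0.015 ]
bargrip 73 c [0.5191 0.027 ] s [0.0589 0.012 ] ang 3.4 z [0.0373 0.0423 0.0476] mean [0.5184 0.0268 0.0425]
```

View pics/crop.png

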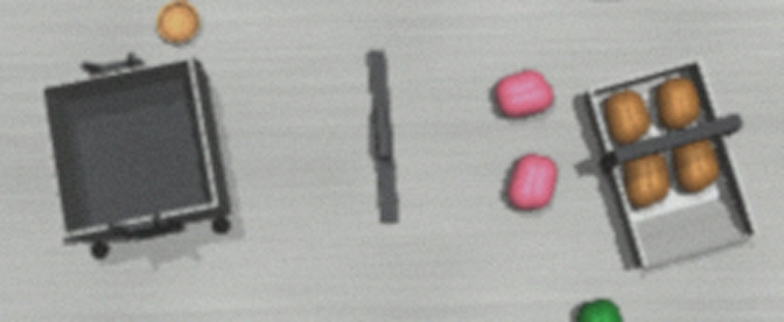

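Crop confirms: brown potatoes in the tray, lip toward bottom-right, hopper with forks at its top and bottom sides (about (112,68) and (155,228)), bar with grip plate at (380,130). First I make small test motions to learn the arm geometry.

>>> send_rows --motion '[[[0,0,-0.5],[-1,0,0],1],[[0,0,-0.5],[-1,0,0],1],[[0,0,-0.5],[-1,0,0],1],[[0,0,0],[-1,0,0],1],[[0,0,0],[0,0,0],1]]'

```text
time_s: 0.6
ee_pos: [0.2139, -0.4991, 0.2493]
eef_rot: [2.66, -0.0, 0.405]
force: [-0.5, -0.0, -0.6]
grip_width: 0.0941
grip_force: 0.0
```

```bash
cat > rec.py <<'E'
from h import *; import json,sys
o=get_obs();f=open("obs.jl","a");f.write(json.dumps([list(o["qpos"]),list(o["ee_pos"]),list(o["eef_rot"])])+"\n")
print(o["time_s"],np.round(o["qpos"],3),np.round(o["ee_pos"],4),np.round(o["eef_rot"],3),np.round(o["force"],1))
E
echo '[[-1.23257029, 0.300388014, 1.52150532, 0.0,1.32068122, -0.0666306831],[0.21654533, -0.50533239, 0.20496395],[-3.14061304, -6.7e-05, 0.40485625]]'>obs.jl
python3 rec.py
```

```text
0.6 [-1.254 -0.012  1.847  0.055  0.828 -0.115] [ 0.2139 -0.4991  0.2493] [ 2.66  -0.     0.405] [-0.5 -0.  -0.6]
```

>>> send_rows --motion '[[[0,-1,0],[0,1,0],1],[[0,-1,0],[0,1,0],1],[[0,-1,0],[0,1,0],1],[[0,0,0],[0,1,-1],1],[[0,0,0],[0,0,-1],1],[[0,0,0],[0,0,0],1]]'

```text
time_s: 1.2
ee_pos: [0.1831, -0.4289, 0.2088]
eef_rot: [2.555, -0.286, 0.834]
force: [0.8, 0.4, -0.9]
grip_width: 0.0941
grip_force: 0.0
```

```bash
python3 rec.py
```

```text
1.2 [-1.59  -0.04   2.031  0.719  1.051 -1.104] [ 0.1831 -0.4289  0.2088] [ 2.555 -0.286  0.834] [ 0.8  0.4 -0.9]
```

>>> send_rows --motion '[[[0,0,0],[1,0,-1],1],[[0,0,0],[1,0,-1],1],[[0,0,0],[1,0,-1],1],[[1,0,0],[1,0,-1],1],[[1,0,0],[0,0,-1],1],[[1,0,0],[0,0,0],1],[[0,0,0],[0,0,0],1]]'

```text
time_s: 1.9
ee_pos: [0.2143, -0.3425, 0.2199]
eef_rot: [2.895, -0.086, 1.342]
force: [-0.3, -0.1, -0.4]
grip_width: 0.0938
grip_force: 0.0
```

```bash
python3 rec.py
```

```text
1.9 [-1.275 -0.101  1.949  0.27   1.253 -1.116] [ 0.2143 -0.3425  0.2199] [ 2.895 -0.086  1.342] [-0.3 -0.1 -0.4]
```

```bash
cat > kin.py <<'E'
from h import *; import json
from scipy.optimize import least_squares
D=[json.loads(l) for l in open("obs.jl")]
E=lambda a,t:R.from_euler(a,t).as_matrix()
def ori(q,s): return E("z",q[0])@E("y",q[1]+q[2])@E("z",s[0]*q[3])@E("y",q[4])@E("z",s[1]*q[5])
def tm(e): return R.from_euler("xyz",e).as_matrix()
best=None
for s in [(1,1),(1,-1),(-1,1),(-1,-1)]:
    Cs=R.from_matrix([ori(d[0],s).T@tm(d[2]) for d in D]); C=Cs.mean()
    e=np.max((C.inv()*Cs).magnitude())
    if best is None or e<best[0]: best=(e,s,C.as_matrix())
e,S,C=best
def blk(q): # columns: const z | a1 x z | a2 x y z | tool z
    z=E("z",q[0]);A=E("y",q[1]);B=E("y",q[1]+q[2]);T=ori(q,S)@C
    return np.c_[z[:,2],z@A[:,2],z@B,T[:,2],z[:,0]]
M=np.vstack([blk(d[0]) for d in D]);b=np.hstack([d[1] for d in D])
U,_,rk,sv=np.linalg.lstsq(M,b,rcond=1e-4)
def fk(q): return blk(q)@U, ori(q,S)@C
lo=np.array([-3.03,-.79,.23,-1.04,0,-2.55]);hi=np.array([3.03,2.21,2.52,4.18,3.07,2.55])
def ik(p,Rm,q0):
    f=lambda q:(lambda k:np.r_[(k[0]-p)*5,(R.from_matrix(k[1].T@Rm)).as_rotvec()])(fk(q))
    r=least_squares(f,np.clip(q0,lo+.01,hi-.01),bounds=(lo,hi));return r.x,np.abs(r.fun).max()
if __name__=="__main__":
    print(best[:2],C.round(3),U.round(3),rk,sv.round(3),np.abs(M@U-b).max())
E
python3 kin.py
```

```text
(np.float64(1.2638883842544615e-06), (1, 1)) [[-0. -1. -0.]
 [ 1. -0.  0.]
 [-0. -0.  1.]] [0.221 0.424 0.041 0.037 0.447 0.271 0.   ] 7 [3.928 2.843 2.034 0.507 0.285 0.093 0.078] 2.398492824906562e-07
```

```bash
cat > plan.py <<'E'
from kin import *
def toolR(Rt,p): return np.c_[p*Rt[:,1],p*Rt[:,0],-Rt[:,2]]
def pose(Gp,psi,p,th=0):
    Rt=E("z",psi)@E("y",-th);T=toolR(Rt,p);return Gp+.019*T[:,2],T
def lipG(lip,psi,th): return lip+E("z",psi)@E("y",-th)@[.121,0,.078]
def rows(a,b,N=None,vm=1.0):
    (p0,R0),(p1,R1)=a,b
    w=R.from_matrix(R0.T@R1).as_rotvec();d=R0.T@(p1-p0)
    n=N or 1
    while True:
        s=R.from_rotvec(w/n).as_matrix();A=np.zeros((3,3));K=np.eye(3)
        for i in range(n): A+=K;K=K@s
        t=np.linalg.solve(A,d)/.03
        if N or (np.abs(t).max()<=vm and np.abs(w/n/.12).max()<=vm): break
        n+=1
    return n,t.round(3),(w/n/.12).round(3)
def now(): o=get_obs();return o["ee_pos"],tm(o["eef_rot"])
HC=np.array([.5017,.3001]);HY=np.radians(10.3);hy=np.array([-np.sin(HY),np.cos(HY)])
HG=np.array([.4941,-.2901,.1]);TY=np.radians(14.1)
E
cat > t.py <<'E'
from plan import *
for side in(-1,1):
  psi=HY+np.radians(-90 if side<0 else 90)   # tray x points away from hopper: side*hy
  psi=HY+side*np.pi/2
  for p in(1,-1):
    print("side",side,"p",p)
    q=D[-1][0]
    seq=[("tray",pose(HG,TY,p)),("up",pose(HG+[0,0,.15],TY,p))]
    L=np.r_[HC+side*hy*.045,.118]
    seq+= [("pour%d"%t,pose(lipG(L,psi,np.radians(t)),psi,p,np.radians(t))) for t in(0,20,40,55,65,75)]
    for n,(P,T) in seq:
        best=min((ik(P,T,g) for g in [q,[np.arctan2(P[1],P[0]),.5,1.5,0,1.3,0],[.5,.5,1.5,1,1.3,1],[.5,.5,1.5,1,1.3,-1.5],[.3,.3,1.5,2,1.5,0],[.5,.5,1.5,-.8,1.3,1],[.5,.5,1.5,-.8,1.3,-1.5]]),key=lambda r:r[1]*1000+np.abs(r[0]-q).max())
        q=best[0];print(n,P.round(3),q.round(2),round(best[1],4))
E
python3 t.py
```

```text
side -1 p 1
tray [ 0.494 -0.29   0.081] [-0.59  0.48  1.58 -0.    1.08 -0.84] 0.0
up [ 0.494 -0.29   0.231] [-0.59  0.33  1.42 -0.    1.39 -0.84] 0.0
pour0 [0.531 0.137 0.177] [0.19 0.32 1.56 0.   1.26 1.58] 0.0
pour20 [0.526 0.164 0.215] [ 0.4   0.35  1.47 -0.35  1.41  1.86] 0.0
pour40 [0.52  0.202 0.241] [ 0.59  0.47  1.36 -0.63  1.63  2.05] 0.0
pour55 [0.514 0.235 0.251] [ 0.71  0.59  1.27 -0.81  1.8   2.12] 0.0
pour65 [0.509 0.258 0.253] [ 0.77  0.69  1.2  -0.93  1.92  2.14] 0.0
pour75 [0.505 0.281 0.25 ] [ 0.81  0.79  1.14 -1.04  2.03  2.15] 0.0106
side -1 p -1
tray [ 0.494 -0.29   0.081] [-0.59  0.48  1.58  0.    1.08  2.3 ] 0.0
up [ 0.494 -0.29   0.231] [-0.59  0.33  1.42  0.    1.39  2.3 ] 0.0
pour0 [0.531 0.137 0.177] [ 0.19  0.32  1.56 -0.    1.26 -1.57] 0.0
pour20 [0.526 0.164 0.215] [ 0.4   0.35  1.47 -0.35  1.41 -1.28] 0.0
pour40 [0.52  0.202 0.241] [ 0.59  0.47  1.36 -0.63  1.63 -1.09] 0.0
pour55 [0.514 0.235 0.251] [ 0.71  0.59  1.27 -0.81  1.8  -1.02] 0.0
pour65 [0.509 0.258 0.253] [ 0.77  0.69  1.2  -0.93  1.92 -1.  ] 0.0
pour75 [0.505 0.281 0.25 ] [ 0.81  0.79  1.14
[... 415 characters left out ...]
  0.37  1.6   1.    1.33 -1.89] 0.0
pour65 [0.494 0.342 0.253] [ 0.12  0.41  1.64  1.15  1.42 -2.04] 0.0
pour75 [0.498 0.319 0.25 ] [ 0.05  0.48  1.67  1.28  1.54 -2.16] 0.0
side 1 p -1
tray [ 0.494 -0.29   0.081] [-0.59  0.48  1.58  0.    1.08  2.3 ] 0.0
up [ 0.494 -0.29   0.231] [-0.59  0.33  1.42  0.    1.39  2.3 ] 0.0
pour0 [0.472 0.463 0.177] [0.72 0.57 1.2  0.   1.37 2.11] 0.0
pour20 [0.477 0.436 0.215] [0.55 0.42 1.37 0.34 1.24 1.84] 0.0
pour40 [0.484 0.398 0.241] [0.35 0.35 1.52 0.74 1.23 1.5 ] 0.0
pour55 [0.49  0.365 0.251] [0.2  0.37 1.6  1.   1.33 1.25] 0.0
pour65 [0.494 0.342 0.253] [0.12 0.41 1.64 1.15 1.42 1.11] 0.0
pour75 [0.498 0.319 0.25 ] [0.05 0.48 1.67 1.28 1.54 0.98] 0.0
```

```bash
python3 - <<'E'
from plan import *
a=now();b=pose(HG+[0,0,.08],TY,1);print(rows(a,b));print(rows(b,pose(HG,TY,1)))
E
```

```text
(10, array([0.188, 0.903, 0.333]), array([ 0.219, -0.021, -0.402]))
(3, array([0.   , 0.   , 0.889]), array([0., 0., 0.]))
```

>>> send_rows --motion '[[[0.188,0.903,0.333],[0.219,-0.021,-0.402],1],[[0.188,0.903,0.333],[0.219,-0.021,-0.402],1],[[0.188,0.903,0.333],[0.219,-0.021,-0.402],1],[[0.188,0.903,0.333],[0.219,-0.021,-0.402],1],[[0.188,0.903,0.333],[0.219,-0.021,-0.402],1],[[0.188,0.903,0.333],[0.219,-0.021,-0.402],1],[[0.188,0.903,0.333],[0.219,-0.021,-0.402],1],[[0.188,0.903,0.333],[0.219,-0.021,-0.402],1],[[0.188,0.903,0.333],[0.219,-0.021,-0.402],1],[[0.188,0.903,0.333],[0.219,-0.021,-0.402],1],[[0,0,0],[0,0,0],1],[[0,0,0],[0,0,0],1]]'

```text
time_s: 3.1
ee_pos: [0.4934, -0.2922, 0.1596]
eef_rot: [-3.141, -0.0, 1.815]
force: [0.7, 0.1, 0.9]
grip_width: 0.094
grip_force: 0.0
```

```bash
python3 - <<'E'
from plan import *
a=now();print(a[0].round(4));print(rows(a,pose(HG+[0,0,.08],TY,1),1),rows(a,pose(HG,TY,1)))
c=camera("wrist");W=cloud(c);cv2.imwrite("pics/w1.png",c["pixels"][...,::-1])
m=(W[...,2]>.104)&(W[...,2]<.117)&(abs(W[...,0]-.494)<.1)&(abs(W[...,1]+.29)<.1)
r=cv2.minAreaRect(W[m][:,:2].astype(np.float32));print(m.sum(),r,W[m].mean(0))
E
```

```text
[ 0.4934 -0.2922  0.1596]
(1, array([ 0.063,  0.039, -0.047]), array([-0.008, -0.   , -0.012])) (3, array([0.021, 0.014, 0.873]), array([-0.003, -0.   , -0.004]))
4501 ((0.4955922067165375, -0.2868562638759613), (0.016018971800804138, 0.14056064188480377), 14.467690467834473) [ 0.49414122 -0.28136478  0.1101633 ]
```

View pics/w1.png

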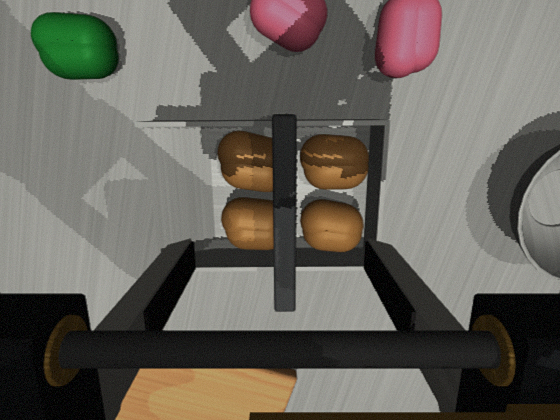

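The wrist picture shows the handle (x≈284, rows 115–310) lying between the open fingers, with the four brown potatoes under it. I'll refine the pose and descend.

```bash
sed -i 's/^HG=.*/HG=np.array([.4955,-.2872,.1]);TY=np.radians(14.4)/' plan.py; python3 - <<'E'
from plan import *
print(rows(now(),pose(HG,TY,1),4))
E
```

```text
(4, array([0.039, 0.032, 0.659]), array([-0.001,  0.001, -0.015]))
```

>>> send_rows --motion '[[[0.04,0.03,0.66],[0,0,-0.015],1],[[0.04,0.03,0.66],[0,0,-0.015],1],[[0.04,0.03,0.66],[0,0,-0.015],1],[[0.04,0.03,0.66],[0,0,-0.015],1],[[0,0,0],[0,0,0],1],[[0,0,0],[0,0,0],-1],[[0,0,0],[0,0,0],-1],[[0,0,0],[0,0,0],-1],[[0,0,0],[0,0,0],-1],[[0,0,0],[0,0,0],-1],[[0,0,0],[0,0,0],-1]]' --squeeze 60

```text
time_s: 4.25
ee_pos: [0.4955, -0.2868, 0.0812]
eef_rot: [3.141, 0.001, 1.824]
force: [-0.7, 0.3, -0.0]
grip_width: 0.0494
grip_force: 0.0
```

>>> send_rows --motion '[[[0,0,0],[0,0,0],-1],[[0,0,0],[0,0,0],-1],[[0,0,0],[0,0,0],-1],[[0,0,0],[0,0,0],-1],[[0,0,0],[0,0,0],-1],[[0,0,0],[0,0,0],-1],[[0,0,0],[0,0,0],-1]]'

```text
time_s: 4.95
ee_pos: [0.4954, -0.2867, 0.0811]
eef_rot: [3.141, 0.001, 1.824]
force: [0.8, 0.7, -0.1]
grip_width: 0.0159
grip_force: 60.0
```

>>> send_rows --motion '[[[0,0,-0.15],[0,0,0],-1],[[0,0,-0.3],[0,0,0],-1],[[0,0,-0.5],[0,0,0],-1],[[0,0,-0.7],[0,0,0],-1],[[0,0,-0.7],[0,0,0],-1],[[0,0,-0.7],[0,0,0],-1],[[0,0,-0.7],[0,0,0],-1],[[0,0,-0.5],[0,0,0],-1],[[0,0,-0.3],[0,0,0],-1],[[0,0,-0.15],[0,0,0],-1],[[0,0,0],[0,0,0],-1]]'

```text
time_s: 6.05
ee_pos: [0.4953, -0.2866, 0.2222]
eef_rot: [3.141, 0.001, 1.824]
force: [0.2, 0.6, -7.5]
grip_width: 0.0156
grip_force: 60.0
```

```bash
cat > pr.py <<'E'
from plan import *
psi=HY-np.pi/2
def PP(th,z,off=.045,p=1): th=np.radians(th);return pose(lipG(np.r_[HC-hy*off,z],psi,th),psi,p,th)
if __name__=="__main__":
    a=now();print(a[0],get_obs()["force"])
    b=PP(0,.17);m=(b[0],b[1]);print(rows(a,b,24),b[0])
    s=R.from_rotvec(rows(a,b,24)[2]*.12);p=np.array(a[0]);K=a[1]
    for i in range(24):
        p=p+K@(rows(a,b,24)[1]*.03);K=K@s.as_matrix()
        if i%6==5: print(p.round(3))
    print(rows(b,PP(25,.12),8),rows(PP(25,.12),PP(67,.12),24))
E
python3 pr.py
```

```text
[ 0.49531185 -0.28659272  0.222161  ] [ 0.21340576  0.64041731 -7.47971909]
(24, array([ 0.596, -0.288, -0.01 ]), array([0.   , 0.   , 0.571])) [0.53138117 0.13677508 0.229     ]
[ 0.435 -0.185  0.224]
[ 0.421 -0.067  0.225]
[0.455 0.046 0.227]
[0.531 0.137 0.229]
(8, array([ 0.   , -0.153, -0.011]), array([-0.455,  0.   , -0.   ])) (24, array([-0.   , -0.062, -0.122]), array([-0.255, -0.   ,  0.   ]))
```

>>> send_rows --motion '[[[0.3,-0.14,0],[0,0,0.285],-1],[[0.3,-0.15,-0.01],[0,0,0.286],-1],[[0.596,-0.288,-0.01],[0,0,0.571],-1],[[0.596,-0.288,-0.01],[0,0,0.571],-1],[[0.596,-0.288,-0.01],[0,0,0.571],-1],[[0.596,-0.288,-0.01],[0,0,0.571],-1],[[0.596,-0.288,-0.01],[0,0,0.571],-1],[[0.596,-0.288,-0.01],[0,0,0.571],-1],[[0.596,-0.288,-0.01],[0,0,0.571],-1],[[0.596,-0.288,-0.01],[0,0,0.571],-1],[[0.596,-0.288,-0.01],[0,0,0.571],-1],[[0.596,-0.288,-0.01],[0,0,0.571],-1]]'

```text
time_s: 7.25
ee_pos: [0.4196, -0.0858, 0.2245]
eef_rot: [-3.142, 0.001, 1.067]
force: [0.2, 0.7, -7.0]
grip_width: 0.0155
grip_force: 60.0
```

>>> send_rows --motion '[[[0.596,-0.288,-0.01],[0,0,0.571],-1],[[0.596,-0.288,-0.01],[0,0,0.571],-1],[[0.596,-0.288,-0.01],[0,0,0.571],-1],[[0.596,-0.288,-0.01],[0,0,0.571],-1],[[0.596,-0.288,-0.01],[0,0,0.571],-1],[[0.596,-0.288,-0.01],[0,0,0.571],-1],[[0.596,-0.288,-0.01],[0,0,0.571],-1],[[0.596,-0.288,-0.01],[0,0,0.571],-1],[[0.596,-0.288,-0.01],[0,0,0.571],-1],[[0.596,-0.288,-0.01],[0,0,0.571],-1],[[0.45,-0.22,-0.01],[0,0,0.43],-1],[[0.3,-0.14,-0.01],[0,0,0.286],-1]]'

```text
time_s: 8.45
ee_pos: [0.5058, 0.1146, 0.2275]
eef_rot: [3.141, 0.001, 0.298]
force: [0.2, -0.3, -5.9]
grip_width: 0.0155
grip_force: 60.0
```

>>> send_rows --motion '[[[0.3,-0.14,0],[0,0,0.286],-1],[[0.15,-0.07,0],[0,0,0.14],-1],[[0,0,0],[0,0,0],-1],[[0,0,0],[0,0,0],-1]]'

```text
time_s: 8.85
ee_pos: [0.5165, 0.1234, 0.2282]
eef_rot: [3.14, 0.0, 0.249]
force: [-0.4, 0.5, -6.9]
grip_width: 0.0156
grip_force: 60.0
```

```bash
python3 - <<'E'
from pr import *
a=now();o=get_obs();b=PP(0,.17);print(o["time_s"],a[0],b[0],o["qpos"].round(2),o["force"].round(1));print(rows(a,b,1),rows(a,PP(25,.12),8))
c=camera("scene");cv2.imwrite("pics/s1.png",c["pixels"][...,::-1])
c=camera("top");W=cloud(c)
m=(W[...,2]>.11)&(W[...,2]<.135)&(W[...,1]>.18)
L=(W[...,2]>.13)&(W[...,2]<.185)&(W[...,1]>-.05)&(W[...,1]<.35)&(abs(W[...,0]-.5)<.12)
Q=W[L][:,:2]@np.c_[[np.cos(HY),np.sin(HY)],hy];print((HC@np.c_[[np.cos(HY),np.sin(HY)],hy]),np.percentile(Q,[0.5,50,99.5],axis=0))
E
```

```text
8.85 [0.51648676 0.12344803 0.22819493] [0.53138117 0.13677508 0.229     ] [ 0.17  0.24  1.54 -0.    1.36  1.49] [-0.4  0.5 -6.9]
(1, array([ 0.591, -0.308, -0.027]), array([0.01 , 0.004, 0.577])) (8, array([ 0.079, -0.193, -0.022]), array([-0.453, -0.015,  0.071]))
[0.54727367 0.20555883] [[ 0.4587585  -0.05985317]
 [ 0.50993058 -0.03734113]
 [ 0.63713526  0.23160891]]
```

View pics/s1.png

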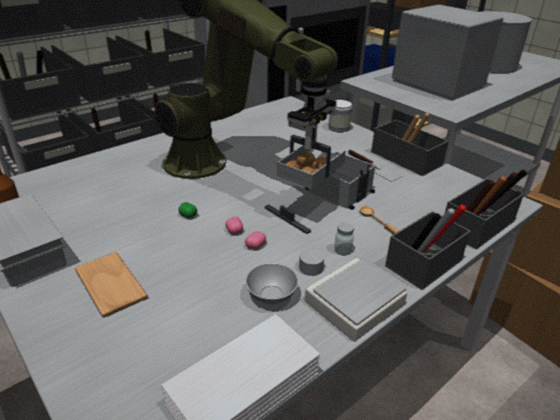

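The picture shows the tray level with the potatoes in it, its lip just over the hopper's near side (≈(325,165)). Now tilt.

>>> send_rows --motion '[[[0.296,-0.154,0],[0,0,0.288],-1],[[0.296,-0.154,-0.02],[0,0,0.288],-1],[[0,-0.153,-0.011],[-0.455,0,0],-1],[[0,-0.153,-0.011],[-0.455,0,0],-1],[[0,-0.153,-0.011],[-0.455,0,0],-1],[[0,-0.153,-0.011],[-0.455,0,0],-1],[[0,-0.153,-0.011],[-0.455,0,0],-1],[[0,-0.153,-0.011],[-0.455,0,0],-1],[[0,-0.153,-0.011],[-0.455,0,0],-1],[[0,-0.153,-0.011],[-0.455,0,0],-1],[[0,0,0],[0,0,0],-1]]'

```text
time_s: 10.05
ee_pos: [0.525, 0.1734, 0.224]
eef_rot: [2.703, 0.001, 0.181]
force: [1.0, -0.5, -7.2]
grip_width: 0.0156
grip_force: 60.0
```

```bash
python3 - <<'E'
from pr import *
a=now();o=get_obs();b=PP(25,.12);print(o["time_s"],a[0],b[0],o["force"].round(1));print(rows(a,b,1),rows(a,PP(67,.12),24))
E
```

```text
10.05 [0.5249806  0.17335062 0.2240128 ] [0.52489579 0.17246181 0.22460897] [ 1.  -0.5 -7.2]
(1, array([-0.008,  0.034, -0.006]), array([0.016, 0.004, 0.012])) (24, array([-0.   , -0.06 , -0.122]), array([-0.254, -0.   ,  0.001]))
```

>>> send_rows --motion '[[[0,-0.06,-0.122],[-0.254,0,0],-1],[[0,-0.06,-0.122],[-0.254,0,0],-1],[[0,-0.06,-0.122],[-0.254,0,0],-1],[[0,-0.06,-0.122],[-0.254,0,0],-1],[[0,-0.06,-0.122],[-0.254,0,0],-1],[[0,-0.06,-0.122],[-0.254,0,0],-1],[[0,-0.06,-0.122],[-0.254,0,0],-1],[[0,-0.06,-0.122],[-0.254,0,0],-1],[[0,-0.06,-0.122],[-0.254,0,0],-1],[[0,-0.06,-0.122],[-0.254,0,0],-1],[[0,-0.06,-0.122],[-0.254,0,0],-1],[[0,-0.06,-0.122],[-0.254,0,0],-1]]'

```text
time_s: 11.25
ee_pos: [0.5179, 0.2146, 0.2488]
eef_rot: [2.335, -0.001, 0.179]
force: [-0.2, -0.5, -3.2]
grip_width: 0.0152
grip_force: 60.0
```

>>> send_rows --motion '[[[0,-0.06,-0.122],[-0.254,0,0],-1],[[0,-0.06,-0.122],[-0.254,0,0],-1],[[0,-0.06,-0.122],[-0.254,0,0],-1],[[0,-0.06,-0.122],[-0.254,0,0],-1],[[0,-0.06,-0.122],[-0.254,0,0],-1],[[0,-0.06,-0.122],[-0.254,0,0],-1],[[0,-0.06,-0.122],[-0.254,0,0],-1],[[0,-0.06,-0.122],[-0.254,0,0],-1],[[0,-0.06,-0.122],[-0.254,0,0],-1],[[0,-0.06,-0.122],[-0.254,0,0],-1],[[0,-0.06,-0.122],[-0.254,0,0],-1],[[0,-0.06,-0.122],[-0.254,0,0],-1]]'

```text
time_s: 12.45
ee_pos: [0.5093, 0.262, 0.2554]
eef_rot: [1.97, -0.001, 0.179]
force: [-0.2, 0.3, -3.9]
grip_width: 0.0159
grip_force: 60.0
```

>>> send_rows --motion '[[[0,0,0],[0,0,0],-1],[[0,0,0],[0,0,0],-1],[[0,0,0],[0,0,0],-1],[[0,0,0],[0,0,0],-1],[[0,0,0],[0,0,0],-1],[[0,0,0],[0,0,0],-1]]'

```text
time_s: 13.05
ee_pos: [0.5094, 0.2615, 0.2555]
eef_rot: [1.972, -0.001, 0.179]
force: [-0.4, -0.4, -3.1]
grip_width: 0.0154
grip_force: 60.0
```

```bash
python3 - <<'E'
from pr import *
a=now();o=get_obs();b=PP(67,.12);print(o["time_s"],a[0],b[0],o["force"].round(1),o["qpos"].round(2));print(rows(a,b,1))
c=camera("scene");p=c["pixels"][110:230,240:420];cv2.imwrite("pics/s2.png",cv2.convertScaleAbs(cv2.resize(p,None,fx=4,fy=4,interpolation=2)[...,::-1],alpha=1.5))
E
```

```text
13.05 [0.50940247 0.26153603 0.25554386] [0.50848888 0.26274318 0.25443422] [-0.4 -0.4 -3.1] [ 0.78  0.71  1.19 -0.96  1.94  2.14]
(1, array([-0.023, -0.052, -0.027]), array([-0.001,  0.004, -0.008]))
```

View pics/s2.png

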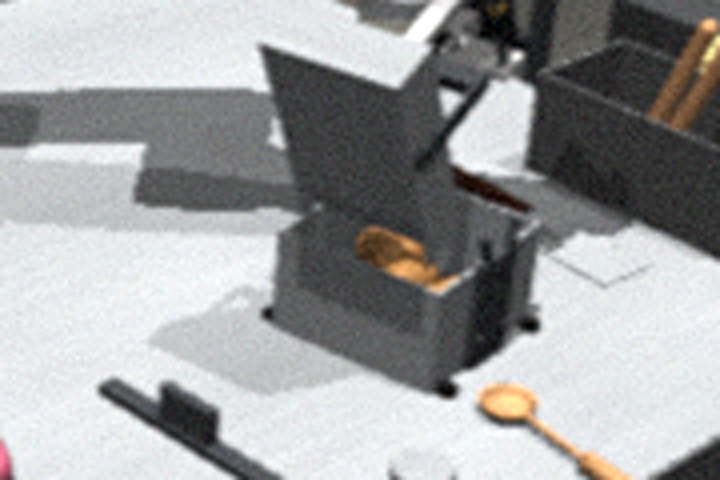

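Potatoes lie in the hopper (picture, ≈(400,260)), and the wrist load has dropped to the tray alone (≈3.1 N). Retreat and return the tray.

```bash
python3 - <<'E'
from pr import *
a=now();b=PP(25,.14);c=PP(0,.19,.06);d=pose(HG+[0,0,.13],TY,1);print(rows(a,b,9),rows(b,c,5),rows(c,d,18))
E
```

```text
(9, array([-0.002,  0.197,  0.283]), array([ 0.679,  0.   , -0.001])) (5, array([-0.   ,  0.34 ,  0.061]), array([ 0.727, -0.   ,  0.   ])) (18, array([-0.74 ,  0.425,  0.07 ]), array([-0.  , -0.  , -0.76]))
```

>>> send_rows --motion '[[[0,0.197,0.283],[0.679,0,0],-1],[[0,0.197,0.283],[0.679,0,0],-1],[[0,0.197,0.283],[0.679,0,0],-1],[[0,0.197,0.283],[0.679,0,0],-1],[[0,0.197,0.283],[0.679,0,0],-1],[[0,0.197,0.283],[0.679,0,0],-1],[[0,0.197,0.283],[0.679,0,0],-1],[[0,0.197,0.283],[0.679,0,0],-1],[[0,0.197,0.283],[0.679,0,0],-1]]'

```text
time_s: 14.0
ee_pos: [0.5254, 0.1723, 0.2449]
eef_rot: [2.708, -0.001, 0.179]
force: [0.2, 0.6, -3.9]
grip_width: 0.0155
grip_force: 60.0
```

>>> send_rows --motion '[[[0,0.34,0.061],[0.727,0,0],-1],[[0,0.34,0.061],[0.727,0,0],-1],[[0,0.34,0.061],[0.727,0,0],-1],[[0,0.34,0.061],[0.727,0,0],-1],[[0,0.34,0.061],[0.727,0,0],-1]]'

```text
time_s: 14.5
ee_pos: [0.5345, 0.1216, 0.2495]
eef_rot: [-3.139, -0.001, 0.179]
force: [0.6, 0.3, -4.1]
grip_width: 0.0156
grip_force: 60.0
```

>>> send_rows --motion '[[[-0.74,0.425,0.07],[0,0,-0.76],-1],[[-0.74,0.425,0.07],[0,0,-0.76],-1],[[-0.74,0.425,0.07],[0,0,-0.76],-1],[[-0.74,0.425,0.07],[0,0,-0.76],-1],[[-0.74,0.425,0.07],[0,0,-0.76],-1],[[-0.74,0.425,0.07],[0,0,-0.76],-1],[[-0.74,0.425,0.07],[0,0,-0.76],-1],[[-0.74,0.425,0.07],[0,0,-0.76],-1],[[-0.74,0.425,0.07],[0,0,-0.76],-1]]'

```text
time_s: 15.4
ee_pos: [0.4253, -0.0749, 0.2301]
eef_rot: [3.141, 0.001, 1.004]
force: [1.2, 0.2, -3.1]
grip_width: 0.0155
grip_force: 60.0
```

>>> send_rows --motion '[[[-0.74,0.425,0.07],[0,0,-0.76],-1],[[-0.74,0.425,0.07],[0,0,-0.76],-1],[[-0.74,0.425,0.07],[0,0,-0.76],-1],[[-0.74,0.425,0.07],[0,0,-0.76],-1],[[-0.74,0.425,0.07],[0,0,-0.76],-1],[[-0.74,0.425,0.07],[0,0,-0.76],-1],[[-0.74,0.425,0.07],[0,0,-0.76],-1],[[-0.74,0.425,0.07],[0,0,-0.76],-1],[[-0.74,0.425,0.07],[0,0,-0.76],-1],[[0,0,0],[0,0,0],-1],[[0,0,0],[0,0,0],-1]]'

```text
time_s: 16.5
ee_pos: [0.4951, -0.2868, 0.2105]
eef_rot: [-3.141, -0.001, 1.819]
force: [0.6, 1.0, -4.5]
grip_width: 0.0156
grip_force: 60.0
```

```bash
python3 - <<'E'
from pr import *
a=now();o=get_obs();print(o["time_s"],a[0],o["force"].round(1));print(rows(a,pose(HG+[0,0,.012],TY,1),7))
c=camera("top");W=cloud(c);im=c["pixels"]
m=(W[...,2]>.1)&(W[...,2]<.24)&(W[...,0]>.38)&(abs(W[...,1]+.29)<.12)
h=cv2.cvtColor(im,cv2.COLOR_RGB2HSV);br=(h[...,0]>5)&(h[...,0]<22)&(h[...,1]>110)&(h[...,2]>50)
n,_,st,ce=cv2.connectedComponentsWithStats(br.astype(np.uint8));
for i in range(1,n):
    if st[i,4]>40: v=W[int(ce[i][1]),int(ce[i][0])];print(st[i,4],ce[i].round(),v.round(3))
f=W[180:270,140:220].reshape(-1,3);
for lohi in((.085,.104),):pass
l=np.c_[[np.cos(HY),np.sin(HY)],hy];q=(f[:,:2]-HC)@l;ins=(abs(q)<.07).all(1);print("content max z",np.percentile(f[ins,2],[50,95,99,100]))
p=im[170:285,130:300];cv2.imwrite("pics/t2.png",cv2.convertScaleAbs(cv2.resize(p,None,fx=4,fy=4,interpolation=2)[...,::-1],alpha=1.8))
E
```

```text
16.5 [ 0.49511841 -0.28678252  0.21054225] [ 0.6  1.  -4.5]
(7, array([-0.003,  0.002,  0.56 ]), array([-0.001, -0.001, -0.003]))
453 [ 2. 71.] [ 1.106  0.988 -0.083]
293 [56. 70.] [ 1.28   0.969 -0.418]
80 [119.  87.] [0.931 0.482 0.118]
154 [200. 132.] [0.817 0.242 0.017]
481 [ 18. 161.] [ 0.867  1.108 -0.418]
142 [193. 177.] [0.664 0.267 0.003]
488 [177. 217.] [nan nan nan]
2406 [447. 237.] [ 0.444 -0.542  0.017]
234 [ 29. 224.] [0.501 0.721 0.136]
182 [ 43. 224.] [0.502 0.674 0.147]
218 [193. 237.] [0.463 0.259 0.055]
225 [167. 241.] [0.449 0.338 0.058]
238 [521. 404.] [-0.026 -0.653  0.143]
content max z [0.04184336 0.05858802 0.06246389 0.06616422]
```

View pics/t2.png

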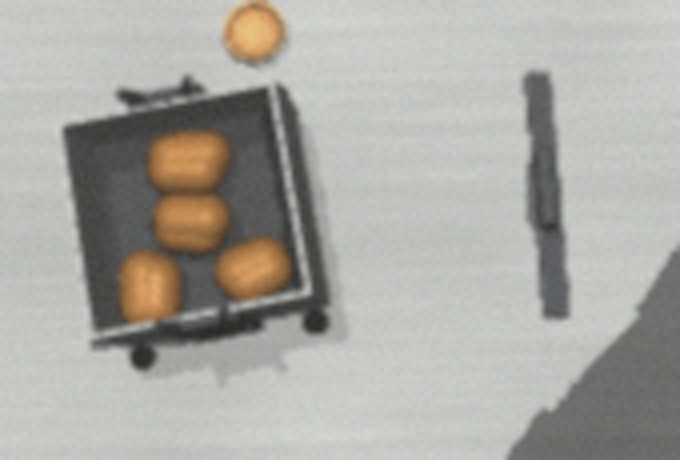

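All four potatoes lie in the hopper at (190,160), (190,222), (150,285), (252,268). Lower the tray.

>>> send_rows --motion '[[[0,0,0.6],[0,0,0],-1],[[0,0,0.7],[0,0,0],-1],[[0,0,0.7],[0,0,0],-1],[[0,0,0.7],[0,0,0],-1],[[0,0,0.7],[0,0,0],-1],[[0,0,0.4],[0,0,0],-1],[[0,0,0.15],[0,0,0],-1],[[0,0,0.1],[0,0,0],-1],[[0,0,0.1],[0,0,0],-1],[[0,0,0.05],[0,0,0],-1],[[0,0,0.05],[0,0,0],-1],[[0,0,0],[0,0,0],-1]]'

```text
time_s: 17.75
ee_pos: [0.4956, -0.2868, 0.0836]
eef_rot: [3.141, 0.0, 1.821]
force: [-0.7, -0.3, -3.5]
grip_width: 0.0156
grip_force: 60.0
```

>>> send_rows --motion '[[[0,0,0.04],[0,0,0],-1],[[0,0,0.04],[0,0,0],-1],[[0,0,0.02],[0,0,0],-1],[[0,0,0],[0,0,0],-1]]'

```text
time_s: 18.15
ee_pos: [0.4958, -0.2868, 0.0811]
eef_rot: [3.141, 0.0, 1.821]
force: [-2.1, 1.8, 4.5]
grip_width: 0.0157
grip_force: 60.0
```

>>> send_rows --motion '[[[0,0,0],[0,0,0],1],[[0,0,0],[0,0,0],1],[[0,0,0],[0,0,0],1],[[0,0,0],[0,0,0],1],[[0,0,0],[0,0,0],1],[[0,0,0],[0,0,0],1],[[0,0,0],[0,0,0],1],[[0,0,0],[0,0,0],1],[[0,0,0],[0,0,0],1]]'

```text
time_s: 19.05
ee_pos: [0.4956, -0.2868, 0.0805]
eef_rot: [3.141, -0.0, 1.821]
force: [0.4, 0.5, -1.4]
grip_width: 0.0838
grip_force: 0.0
```

>>> send_rows --motion '[[[0,0,-0.4],[0,0,0],1],[[0,0,-0.7],[0,0,0],1],[[0,0,-1],[0,0,0],1],[[0,0,-1],[0,0,0],1],[[0,0,0],[0,0,0],1]]'

```text
time_s: 19.55
ee_pos: [0.497, -0.2877, 0.1786]
eef_rot: [3.136, 0.005, 1.821]
force: [-0.2, 0.1, 0.3]
grip_width: 0.0942
grip_force: 0.0
```

```bash
cat > b.py <<'E'
from plan import *
def BP(xy,z,psi): # tool pose, z = TCP height
    x=np.array([np.cos(psi),np.sin(psi),0]);y=np.array([-x[1],x[0],0])
    return np.r_[xy,z],np.c_[-x,y,[0,0,-1]]
E
python3 - <<'E'
from b import *
a=now();print(a[0]);b=BP([.519,.027],.13,np.radians(3.5));print(rows(a,b),ik(*b,[0,.5,1.5,0,1.2,-1.6]))
c=camera("top");W=cloud(c)
m=(W[...,2]>.1)&(W[...,2]<.117)&(abs(W[...,0]-.494)<.1)&(abs(W[...,1]+.29)<.1)&(c["pixels"].max(2)<60)
print(cv2.minAreaRect(W[m][:,:2].astype(np.float32)),np.median(W[m][:,2]))
E
```

```text
[ 0.49695646 -0.28765001  0.17859903]
(12, array([0.55 , 0.774, 0.135]), array([ 0.001,  0.006, -0.96 ])) (array([-1.85072620e-02,  3.09507880e-01,  1.69355364e+00,  5.79664356e-09,
        1.13853073e+00, -1.65039022e+00]), np.float64(2.4814282187980473e-10))
((0.47967660427093506, -0.23460806906223297), (0.015487038530409336, 0.027019811794161797), 13.727660179138184) 0.11038988563429022
```

>>> send_rows --motion '[[[0.55,0.774,0.1],[0,0,-0.96],1],[[0.55,0.774,0.1],[0,0,-0.96],1],[[0.55,0.774,0.1],[0,0,-0.96],1],[[0.55,0.774,0.1],[0,0,-0.96],1],[[0.55,0.774,0.1],[0,0,-0.96],1],[[0.55,0.774,0.1],[0,0,-0.96],1],[[0.55,0.774,0.1],[0,0,-0.96],1],[[0.55,0.774,0.1],[0,0,-0.96],1],[[0.55,0.774,0.1],[0,0,-0.96],1],[[0.55,0.774,0.1],[0,0,-0.96],1],[[0.55,0.774,0.1],[0,0,-0.96],1],[[0.55,0.774,0.1],[0,0,-0.96],1]]'

```text
time_s: 20.8
ee_pos: [0.5166, 0.029, 0.1367]
eef_rot: [3.141, -0.001, -3.075]
force: [0.2, 0.2, 0.6]
grip_width: 0.0939
grip_force: 0.0
```

>>> send_rows --motion '[[[0,0,0],[0,0,0],1],[[0,0,0],[0,0,0],1]]'

```text
time_s: 21.0
ee_pos: [0.5173, 0.028, 0.1373]
eef_rot: [3.142, -0.0, -3.081]
force: [0.3, 0.5, 0.3]
grip_width: 0.0942
grip_force: 0.0
```

```bash
python3 - <<'E'
from b import *
a=now();print(a[0],get_obs()["eef_rot"])
def r(W,lo,hi,n):
    m=(W[...,2]>lo)&(W[...,2]<hi)&(abs(W[...,0]-.519)<.14)&(abs(W[...,1]-.027)<.06)
    print(n,m.sum(),cv2.minAreaRect(W[m][:,:2].astype(np.float32)),W[m].mean(0))
c=camera("wrist");W=cloud(c);r(W,.037,.05,"plate");r(W,.007,.014,"bar")
cv2.imwrite("pics/w2.png",c["pixels"][...,::-1])
c=camera("top");W=cloud(c);im=c["pixels"]
m=(W[...,2]>.1)&(W[...,2]<.117)&(abs(W[...,0]-.494)<.1)&(abs(W[...,1]+.29)<.1)
print("handle",cv2.minAreaRect(W[m][:,:2].astype(np.float32)),np.median(W[m][:,2]))
E
```

```text
[0.51734994 0.02798505 0.13730671] [ 3.14156950e+00 -1.31769354e-04 -3.08073971e+00]
plate 1036 ((0.5206963419914246, 0.031029999256134033), (0.059682924300432205, 0.01173078827559948), 3.37882924079895) [0.51934407 0.03076854 0.04281204]
bar 3555 ((0.5213718414306641, 0.030923105776309967), (0.1993468850851059, 0.02003401331603527), 3.538512706756592) [0.50836108 0.03006067 0.01010233]
handle ((0.49410662055015564, -0.2902480363845825), (0.016623249277472496, 0.1409793496131897), 14.08055305480957) 0.10988848953114544
```

View pics/w2.png

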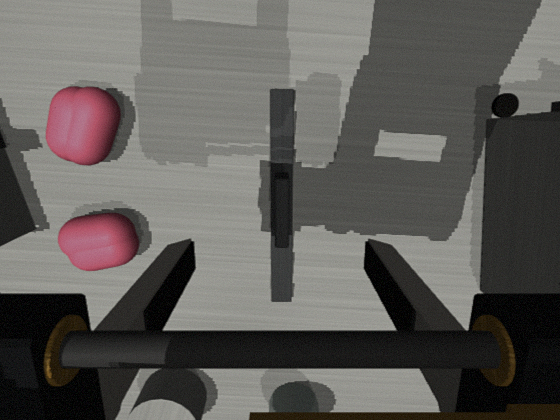

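The wrist picture shows the bar (column ≈282, rows 88–300) with its plate between the fingers; its sizes match. The wrist view reads ~2–4 mm apart from the top view, so I'll also measure the hopper forks with the wrist camera. Grasp the bar now.

```bash
python3 - <<'E'
from b import *
print(rows(now(),BP([.5207,.0310],.0145,np.radians(3.45)),7))
E
```

```text
(7, array([-0.015,  0.017,  0.585]), array([ 0.   ,  0.   , -0.001]))
```

>>> send_rows --motion '[[[-0.015,0.017,0.7],[0,0,0],1],[[-0.015,0.017,0.9],[0,0,0],1],[[-0.015,0.017,0.9],[0,0,0],1],[[-0.015,0.017,0.7],[0,0,0],1],[[-0.015,0.017,0.5],[0,0,0],1],[[-0.015,0.017,0.3],[0,0,0],1],[[-0.015,0.017,0.1],[0,0,0],1],[[0,0,0],[0,0,0],1]]'

```text
time_s: 21.9
ee_pos: [0.5208, 0.0314, 0.0147]
eef_rot: [3.141, 0.001, -3.081]
force: [0.3, 0.0, -0.3]
grip_width: 0.0941
grip_force: 0.0
```

>>> send_rows --motion '[[[0,0,0],[0,0,0],-1],[[0,0,0],[0,0,0],-1],[[0,0,0],[0,0,0],-1],[[0,0,0],[0,0,0],-1],[[0,0,0],[0,0,0],-1],[[0,0,0],[0,0,0],-1],[[0,0,0],[0,0,0],-1],[[0,0,0],[0,0,0],-1],[[0,0,0],[0,0,0],-1],[[0,0,0],[0,0,0],-1],[[0,0,0],[0,0,0],-1],[[0,0,0],[0,0,0],-1]]' --squeeze 40

```text
time_s: 23.1
ee_pos: [0.5205, 0.0316, 0.0146]
eef_rot: [-3.142, 0.001, -3.08]
force: [1.3, 0.3, -0.4]
grip_width: 0.0116
grip_force: 40.0
```

>>> send_rows --motion '[[[0,0,-0.3],[0,0,0],-1],[[0,0,-0.6],[0,0,0],-1],[[0,0,-0.9],[0,0,0],-1],[[0,0,-0.9],[0,0,0],-1],[[0,0,-0.9],[0,0,0],-1],[[0,0,-0.9],[0,0,0],-1],[[0,0,-0.9],[0,0,0],-1],[[0,0,-0.6],[0,0,0],-1],[[0,0,-0.3],[0,0,0],-1],[[0,0,0],[0,0,0],-1]]'

```text
time_s: 24.1
ee_pos: [0.5205, 0.0317, 0.2044]
eef_rot: [3.142, 0.002, -3.08]
force: [-0.1, 0.9, -4.4]
grip_width: 0.0119
grip_force: 40.0
```

```bash
python3 - <<'E'
from b import *
a=now();print(a[0],get_obs()["force"]);print(rows(a,BP([.5033,.3035],.2045,HY),11))
E
```

```text
[0.52052995 0.03168359 0.20441376] [-0.10162092  0.89669932 -4.4243775 ]
(11, array([-0.043,  0.825, -0.   ]), array([-0.   ,  0.001, -0.09 ]))
```

>>> send_rows --motion '[[[-0.043,0.825,0],[0,0,-0.09],-1],[[-0.043,0.825,0],[0,0,-0.09],-1],[[-0.043,0.825,0],[0,0,-0.09],-1],[[-0.043,0.825,0],[0,0,-0.09],-1],[[-0.043,0.825,0],[0,0,-0.09],-1],[[-0.043,0.825,0],[0,0,-0.09],-1],[[-0.043,0.825,0],[0,0,-0.09],-1],[[-0.043,0.825,0],[0,0,-0.09],-1],[[-0.043,0.825,0],[0,0,-0.09],-1],[[-0.043,0.825,0],[0,0,-0.09],-1],[[-0.043,0.825,0],[0,0,-0.09],-1]]'

```text
time_s: 25.2
ee_pos: [0.5024, 0.3043, 0.2019]
eef_rot: [-3.141, -0.002, -2.961]
force: [0.6, -0.7, -4.4]
grip_width: 0.0118
grip_force: 40.0
```

>>> send_rows --motion '[[[0,0,0],[0,0,0],-1],[[0,0,0],[0,0,0],-1]]'

```text
time_s: 25.4
ee_pos: [0.5026, 0.3034, 0.2022]
eef_rot: [-3.141, -0.002, -2.961]
force: [0.3, -0.3, -2.7]
grip_width: 0.0117
grip_force: 40.0
```

```bash
python3 - <<'E'
from b import *
a=now();print(a[0],get_obs()["eef_rot"])
c=camera("wrist");W=cloud(c);cv2.imwrite("pics/w3.png",c["pixels"][...,::-1])
l=np.c_[[np.cos(HY),np.sin(HY)],hy]; P=(W[...,:2]-HC)@l; z=W[...,2]
def r(n,m):
    print(n,m.sum(),end=" ")
    if m.sum()>5:
        q=W[m];t=cv2.minAreaRect(q[:,:2].astype(np.float32));print(np.round(t[0],4),np.round(t[1],4),round(t[2],2),np.percentile(q[:,2],[2,50,98]).round(4), "hopframe",np.percentile(P[m],[1,50,99],axis=0).round(4).tolist())
near=(abs(P)<.125).all(-1)
r("forks+",near&(z>.108)&(z<.134)&(P[...,0]>.07));r("forks-",near&(z>.108)&(z<.134)&(P[...,0]<-.07))
r("rim",near&(z>.096)&(z<.103));r("bartop",near&(z>.193)&(z<.206)&(abs(P[...,1])<.02))
E
```

```text
[0.50263249 0.30339826 0.20221023] [-3.14086435e+00 -1.69115413e-03 -2.96062942e+00]
forks+ 0 forks- 493 [0.4163 0.2882] [0.0081 0.0563] 10.21 [0.1089 0.1255 0.1318] hopframe [[-0.09, -0.0245], [-0.086, -0.0118], [-0.0821, 0.0316]]
rim 3327 [0.5014 0.3036] [0.165  0.1685] 10.14 [0.0964 0.1    0.1015] hopframe [[-0.0821, -0.0805], [-0.0356, -0.0186], [0.082, 0.0873]]
bartop 6787 [0.5031 0.3043] [0.2    0.0248] 9.93 [0.1964 0.1978 0.1996] hopframe [[-0.0971, -0.0062], [-0.055, 0.0036], [0.0997, 0.0134]]
```

View pics/w3.png

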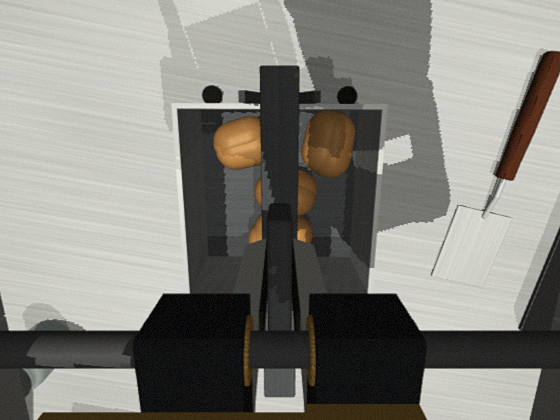

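Wrist picture: bar along the column ≈280, centred between the prongs of the visible fork (≈(240..320,97)). The measurement puts the hopper centre at (.5029,.3038) with yaw 10.2°, and the bar is within 1 mm of it. Descend.

>>> send_rows --motion '[[[0,0,0.3],[0,0,0],-1],[[0,0,0.5],[0,0,0.01],-1],[[0,0,0.6],[0,0,0.01],-1],[[0,0,0.5],[0,0,0],-1],[[0,0,0.3],[0,0,0],-1],[[0,0,0.15],[0,0,0],-1],[[0,0,0.1],[0,0,0],-1],[[0,0,0.1],[0,0,0],-1],[[0,0,0],[0,0,0],-1]]'

```text
time_s: 26.35
ee_pos: [0.5032, 0.3035, 0.1271]
eef_rot: [3.141, 0.001, -2.964]
force: [-0.4, -0.2, -3.0]
grip_width: 0.0117
grip_force: 40.0
```

>>> send_rows --motion '[[[0.01,0,0.08],[0,0,0],-1],[[0.01,0,0.08],[0,0,0],-1],[[0,0,0.06],[0,0,0],-1],[[0,0,0.03],[0,0,0],-1],[[0,0,0.02],[0,0,0],-1],[[0,0,0],[0,0,0],-1]]'

```text
time_s: 26.95
ee_pos: [0.5026, 0.3034, 0.1189]
eef_rot: [3.142, 0.0, -2.964]
force: [0.5, -0.8, -2.7]
grip_width: 0.012
grip_force: 40.0
```

>>> send_rows --motion '[[[0,0,0.02],[0,0,0],-1],[[0,0,0.02],[0,0,0],-1],[[0,0,0.01],[0,0,0],-1],[[0,0,0],[0,0,0],-1]]'

```text
time_s: 27.35
ee_pos: [0.5027, 0.3035, 0.1186]
eef_rot: [3.141, 0.001, -2.964]
force: [-4.3, -3.2, 6.6]
grip_width: 0.0116
grip_force: 40.0
```

>>> send_rows --motion '[[[0,0,0],[0,0,0],0],[[0,0,0],[0,0,0],0],[[0,0,0],[0,0,0],0],[[0,0,0],[0,0,0],0],[[0,0,0],[0,0,0],0],[[0,0,0],[0,0,0],0]]'

```text
time_s: 27.95
ee_pos: [0.5026, 0.3035, 0.1174]
eef_rot: [3.142, 0.0, -2.964]
force: [0.4, 0.3, -0.2]
grip_width: 0.0466
grip_force: 0.0
```

>>> send_rows --motion '[[[0,0,-0.3],[0,0,0],0],[[0,0,-0.6],[0,0,0],0],[[0,0,-1],[0,0,0],0],[[0,0,-1],[0,0,0],0],[[0,0,-1],[0,0,0],0],[[0,-1,0],[0,0,0],0],[[0,-1,0],[0,0,0],0],[[0,-1,0],[0,0,0],0],[[0,-1,0],[0,0,0],0],[[0,-1,0],[0,0,0],0],[[0,-1,0],[0,0,0],0],[[0,0,0],[0,0,0],0]]'

```text
time_s: 29.15
ee_pos: [0.5349, 0.1236, 0.2353]
eef_rot: [-3.141, 0.001, -2.967]
force: [0.7, -0.0, 0.7]
grip_width: 0.0472
grip_force: 0.0
```

```bash
python3 - <<'E'
from b import *
print(get_obs()["time_s"],now()[0])
c=camera("top");W=cloud(c);cv2.imwrite("pics/f.png",cv2.convertScaleAbs(c["pixels"][...,::-1],alpha=1.5))
l=np.c_[[np.cos(HY),np.sin(HY)],hy]; P=(W[...,:2]-HC)@l; z=W[...,2]
near=(abs(P)<.125).all(-1)
for n,m in(("bar",near&(z>.106)&(z<.125)&(abs(P[...,1])<.014)),("plate",near&(z>.135)&(z<.155)),("fork+",near&(z>.122)&(z<.135)&(P[...,0]>.07)),("fork-",near&(z>.122)&(z<.135)&(P[...,0]<-.07))):
    print(n,m.sum(),cv2.minAreaRect(W[m][:,:2].astype(np.float32)),W[m].mean(0),np.percentile(P[m],[1,99],axis=0).round(4).tolist())
b=near&(z>.106)&(z<.125)&(abs(P[...,1])<.01)
for s in(-.09,-.06,.06,.09): k=b&(abs(P[...,0]-s)<.012);print(s,np.median(z[k]) if k.any() else None)
E
```

```text
29.15 [0.53486833 0.12362917 0.23525555]
bar 380 ((0.5024537444114685, 0.30027732253074646), (0.19904716312885284, 0.024276968091726303), 9.217455863952637) [0.49970094 0.29843745 0.11366914] [[-0.0978, -0.0102], [0.0985, 0.0108]]
plate 99 ((0.47222453355789185, 0.29648739099502563), (0.11949146538972855, 0.047000493854284286), 12.928323745727539) [0.50056393 0.29931446 0.14515237] [[-0.0883, -0.0069], [0.0287, 0.0073]]
fork+ 17 ((0.5870957970619202, 0.3148922026157379), (0.011149689555168152, 0.057003334164619446), 13.359333992004395) [0.58748386 0.31896443 0.12796834] [[0.0824, -0.029], [0.0933, 0.028]]
fork- 12 ((0.41454702615737915, 0.28456324338912964), (0.008275997824966908, 0.053115930408239365), 9.148030281066895) [0.41494715 0.28642405 0.12985265] [[-0.0924, -0.0263], [-0.084, 0.0267]]
-0.09 0.11329834692228342
-0.06 0.1129870065987954
0.06 0.11430505615659389
0.09 0.11334919144681939
```

View pics/f.png

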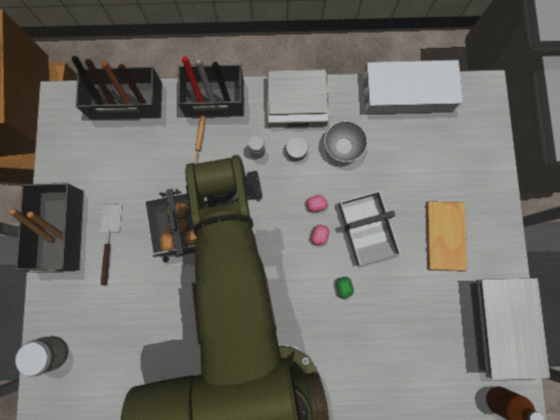

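The final picture shows the bar lying across both forks over the potatoes (≈(178,222)), level within 1 mm and centred. The empty tray stands upright at (368,228), and the arm touches nothing.

```bash
python3 -c "
from station import *
print(hand_in())"
```

```text
the job is handed in; nothing more can be done
None
```

The job is handed in: all four potatoes are in the hopper, the empty tray is upright back at its original spot, and the bar rests centred and level in both forks (the hand-in call returned no verdict).

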